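# Load the tabletop roaster and lower its lid

## Robot

A 6-joint arm with a two-finger parallel gripper is mounted at the origin on a cart in front of the work surface, level with it; the furniture and walls round the work are solid. World frame = base frame: x ahead of the robot, y to its left, z up, the work surface at z = 0. Lengths are in mm, angles in rad, forces in N, time in s.
With the tool pointing down it reaches from about 350 to 875 mm from the base axis. Payload 4.2 kg.
Tool frame: the origin (TCP) lies midway between the tips of the shut fingers; the grasp point (between the pads) lies 19 mm behind it; z points along the fingers, y is the line along which they close (so a half turn about z gives the same grasp; the last joint's range is limited). The gripper opens to 85 mm and grips with 20 to 120 N. Pads are 22 mm wide; open, the fingers measure 114 mm over their backs; the gripper's body (76 mm by 85 mm) begins 54 mm behind the grasp point. The pads swing forward as they close: fully open they stand 13 mm farther back than shut.
Start: joints at [-0.986, 0.385, 0.008, 0, -1.194, -0.259], TCP at [200.057, -592.095, 231.312] pointing down, gripper open.
Joint ranges: [-3.14, 3.14], [-1.21, 2.06], [-1.07, 1.41], [-3.16, 2.05], [-2.99, -0.16], [-3.1, 3.1]. Speed limits (rad/s): [2.79, 2.79, 3.14, 3.14, 3.14, 3.14].

## Interface

Orientations are given as a unit quaternion [x, y, z, w].
In Python, from bench import read_state, get_image, job_done gives the robot as it stands.
- The arm moves only by the tool servo_tool, never from a script. Its arguments are lists of equal length, an entry for each row: "rotation": the turn, a rotation vector about the world's x, y, z scaled (see below), a list of three; "slide": the shift along the world's x, y, z scaled (see below), a list of three; "grip": the opening, from -1 (shut) to 1 (fully open). In form: {"rotation": [[rx, ry, rz], ...], "slide": [[tx, ty, tz], ...], "grip": [grip, ...]}. A call has 1 to 8 rows; each row is the pose to reach, as a shift and turn from the pose commanded when the call began, turning the shorter way round; what a row does not reach only later rows make up. The controller multiplies each number of a shift by 0.2 m and each number of a turn by 360 degrees. A row lasts 1/8 s, in which the tool goes at most 62.5 mm and 10.7 degrees, less where a joint would pass 70% of its speed; a pose out of reach is approached as far as the arm can. A call with a number of a shift or a turn outside -1 to 1 is refused whole. A call with a gripper value outside its range is refused whole. The fingers move at their own pace and stop on an object; the grip force is fixed at half the most. Time passes only in rows, so rows that repeat a pose let the fingers close. It gives the time, the measured TCP pose, the force, the opening and the grip force at its end, in the units of the state.
- read_state(): the state, without advancing time (a new reading comes with each control period).
- get_image(name): name is "scene" or "top" or "wrist"; returns a dict with "image" (400x640x3 uint8, red, green, blue), "depth" (400x640 float32, mm along the optical axis (not along the pixel's ray), 0 where there is no reading), "camera_matrix" (3x3 intrinsics, pixels), "rvec" (rotation vector, rad) and "tvec" (3), from world to camera coordinates, as OpenCV has them; the wrist camera has in their place "hand_eye" (4x4, takes a point from camera to tool coordinates, whose origin is the TCP and whose axes are the flange's). Camera axes: x right, y down, z forward; pixel columns grow to the right and rows downward; lengths in mm; the calibration is good to about 2 mm. A picture is of the moment at which its call begins: read the wrist's pose just before it.
- job_done(): hands the job in; it is judged then, once.
The state is a dict: "clock": time; "joints": joint angles; "joint_vel": joint speeds; "joint_efforts": joint torques, N m; "position": TCP position; "ee_rot": TCP orientation; "contact_force": force on the tool from outside, world axes, zero at the start; "wrist_torque": the same for the moment, N m; "gripper_width": finger opening in mm; "grasp_force": force on a finger pad.
Only numpy, scipy, OpenCV 4.12 (cv2) and the standard library are available. Lean on these libraries where they do the work, as an engineer would, in place of code of your own. Each camera call takes 0.05 s, during which the arm holds its last target. There are 200 camera calls.

## Task

Lift the hinged lid of the small steel tabletop roaster all the way back until it rests open against its stop, then set the garlic bulb upright on the tray inside and let go of it. Lower the lid gently until it is fully closed, without letting it drop or slam at either end; leave the other things on the range where they are.

Things in the scene. Friction and masses are not known exactly. Their poses are not given: they have to be found in the camera images.
- roaster: Steel tabletop roaster (open tray, hinged dome lid), fixed: 150 mm deep (x), 220 wide (y), 115 high when closed. Origin: centre of its underside on the range top; x points from the front (handle, dial) to the back (hinge), z up. Rim 70 mm high, walls 10 mm, flat tray floor 130 x 200 mm at z = 40 mm. Hinge line along y at x = +70, z = 72 mm; hinge brackets reach x = +85. Its front faces right.
- roaster_tray (a point): Centre of the tray floor inside the roaster, 40 mm above the range top; axes as the roaster.
- lid_grip (a point): Middle of the lid's handle: round wooden bar 14 mm thick, 142 long, along the roaster's y, on 10 mm arms at y = +-65, with a 38 mm gap to the lid's front. It moves with the lid. Closed: 190 mm ahead (-x) of the hinge line and 20 above it, 92 above the range. Open: above the hinge, about 260 above the range. The bar turns between fingers, so the hand can keep pointing down as the lid swings.
- roaster_lid (a joint): Lid angle in rad: 0 closed on the rim, grows as the front edge rises, 1.66 at the open stop. The lid weighs about 0.45 kg on a loose hinge (0.04 Nm friction): let go below about 1.3 it falls shut, beyond that it tips back and leans on the open stop. It is a hollow dome, 150 x 220 mm, 43 high, leaving 65 mm between tray and dome.
- garlic: Garlic bulb, whitish pink with a pointed top, 55 mm wide and 55 mm high, about 40 g, widest at mid height. Origin: centre of its underside; z points up through the tip. Stands on the range top, to the right of the roaster.
- lime: Lime, green, 57 x 46 x 45 mm, stays where it is. Origin: centre of its underside.
- onion: Onion, brown, 75 mm wide, 77 mm high, stays where it is. Origin: centre of its underside.
- salt_shaker: Salt shaker, 44 mm wide, 90 mm high, stays where it is. Origin: centre of its underside.
- bean_tin: Low food tin, 75 mm wide, 58 mm high, at the back left, stays where it is. Origin: centre of its underside.
- pepper_mill: Dark wooden pepper mill, 58 mm wide, 170 mm high, at the back, stays where it is. Origin: centre of its underside.
- tea_box: Carton of tea, 68 x 131 x 107 mm, at the back, stays where it is. Origin: centre of its underside.

How it is judged:
By the outcome, as a careful person would: the job done as asked, in the order asked, and still so for the second after the job is handed in, with the robot touching nothing.
It also fails if it takes over 72 s, if anything falls off the work surface, if the arm or the gripper's body presses on something with over 40 N, if the wrist force passes 120 N, or if a joint passes its speed limit or range.

## Working session

There is one attempt and no reset: what is moved stays moved. The work goes in short steps, Python scripts to look and compute and a tool call to move; the robot and the scene stay as the last step left them, time stands still between calls to the robot, and variables do not carry over. Pictures are saved under pics/ and viewed, at most 10 in all, crops included, and the job is handed in when it is done.

Besides the shell and the picture viewer there is one more tool, called after ">>>" by a JSON object that holds its "method" and its "body". servo_tool: Moves the arm, as the interface text tells. Shifts and turns lie within -1 to 1; 1 stands for 0.2 m of shift or 360 degrees of turn. Its arguments: {"type":"object","properties":{"rotation":{"type":"array","items":{"type":"array","items":{"type":"number","minimum":-1,"maximum":1}}},"slide":{"type":"array","items":{"type":"array","items":{"type":"number","minimum":-1,"maximum":1}}},"grip":{"type":"array","items":{"type":"number"}}},"required":["rotation","slide","grip"]}

```bash
mkdir -p pics; cat > h.py <<'E'
import numpy as np, cv2
from bench import read_state, get_image, job_done
def cam(n):
    d=get_image(n); R=cv2.Rodrigues(np.array(d["rvec"],float))[0]; t=np.array(d["tvec"],float).ravel()
    K=np.array(d["camera_matrix"]); z=d["depth"]; v,u=np.mgrid[:400,:640]
    P=np.stack([(u-K[0,2])/K[0,0]*z,(v-K[1,2])/K[1,1]*z,z],-1)
    W=(P-t)@R; W[z==0]=np.nan
    return d["image"],W
E
python3 - <<'E'
from h import *
s=read_state(); print({k:np.round(v,3) for k,v in s.items()})
for n in("scene","top"):
    im,W=cam(n); np.savez(n,im=im,W=W); cv2.imwrite(f"pics/{n}.png",im[:,:,::-1])
E
```

```text
{'clock': np.float64(0.0), 'joints': array([-9.860e-01,  3.860e-01,  7.000e-03, -1.000e-03, -1.194e+00,
       -2.590e-01]), 'joint_vel': array([-0.001,  0.001, -0.001,  0.002, -0.001,  0.001]), 'joint_efforts': array([ 0.0000e+00, -3.9229e+01,  1.8840e+01,  4.1860e+00, -5.0000e-03,
        0.0000e+00]), 'position': array([ 199.868, -591.567,  230.229]), 'ee_rot': array([-0.162,  0.987,  0.001, -0.   ]), 'contact_force': array([ 0.756, -0.528,  0.131]), 'wrist_torque': array([ 0.034, -0.063, -0.027]), 'grasp_force': np.float64(0.0), 'gripper_width': np.float64(85.51)}
```

View pics/scene.png

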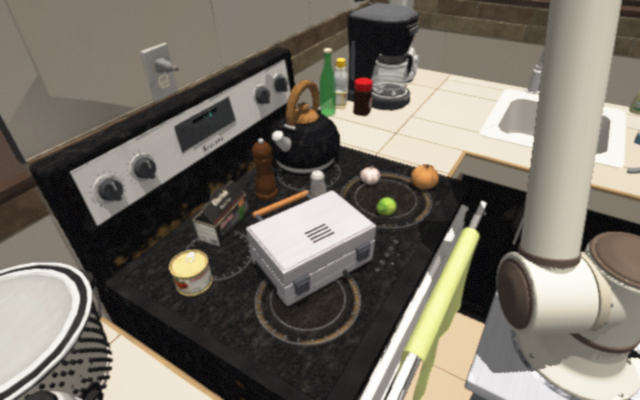

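View pics/top.png

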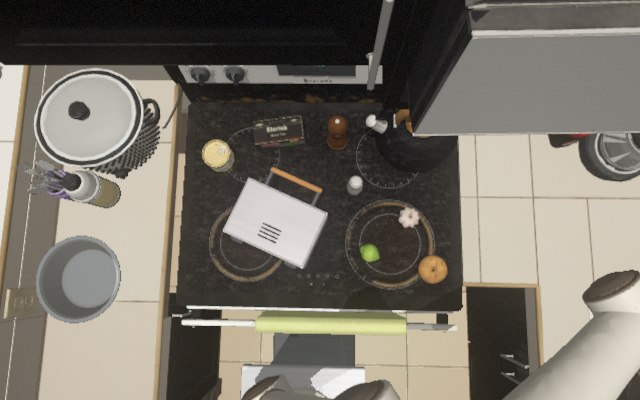

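The top view shows the roaster at about (275,222), its wooden handle at (297,181) on the far side with the hinge towards the robot. The garlic is at (409,217), the lime at (370,253), the salt shaker at (355,185) and the onion at (432,269).

```bash
cat > m.py <<'E'
from h import *
for n in("top","scene"):
    f=np.load(n+".npz"); im,W=f["im"],f["W"]; hsv=cv2.cvtColor(im,cv2.COLOR_RGB2HSV); H,S,V=hsv[...,0],hsv[...,1],hsv[...,2]
    def blob(name,m):
        k,l,st,c=cv2.connectedComponentsWithStats(m.astype(np.uint8))
        i=1+np.argmax(st[1:,4]); q=l==i; P=W[q]; P=P[np.isfinite(P[:,0])]
        print(n,name,c[i].round(),st[i,4],"med",np.nanmedian(P,0).round(),"lo",np.percentile(P,2,0).round(),"hi",np.percentile(P,98,0).round()); return P
    z=W[...,2]; X=W[...,0]; Y=W[...,1]
    ws=(X>250)&(X<900)&(Y>-500)&(Y<450)
    P=blob("handle",ws&(S>110)&(H<20)&(z>75)&(z<112)&(V>90)&(Y>-150)&(Y<200))
    c=P.mean(0); w,v=np.linalg.eigh(np.cov(P[:,:2].T)); a=v[:,1]; pr=(P[:,:2]-c[:2])@a; print(" axis",a.round(3),"ext",np.percentile(pr,[1,99]).round(),"mid",(c[:2]+a*np.mean(np.percentile(pr,[1,99]))).round(1),"ztop",np.percentile(P[:,2],90))
    P=blob("lid",ws&(S<60)&(z>106)&(z<122)&(Y>-150)&(Y<250)&(V>80))
    print(cv2.minAreaRect(P[:,:2].astype(np.float32)))
    blob("lime",ws&(H>30)&(H<75)&(S>120)&(z>3)&(z<70)&(V>50))
    P=blob("garlic",ws&(z>8)&(z<65)&(V>110)&(S<110)&(Y<-60)); 
    print(cv2.minAreaRect(P[:,:2].astype(np.float32)))
    blob("onion",ws&(z>8)&(z<90)&(H<20)&(S>110)&(V>80)&(Y<-150))
    P=W[ws&np.isfinite(z)&(abs(z)<6)];print("floor",np.median(P[:,2]))
    hi=W[np.isfinite(z)&(z>140)&(X>150)&(X<1000)&(abs(Y)<600)]
    if n=="top":
        for y in range(-500,300,100):
            q=hi[(hi[:,1]>y)&(hi[:,1]<y+100)]; 
            if len(q): print(y,"minx",q[:,0].min().round(),[ (a,q[(q[:,0]>a)&(q[:,0]<a+100)][:,2].max().round()) for a in range(300,1000,100) if ((q[:,0]>a)&(q[:,0]<a+100)).any()])
E
python3 m.py
```

```text
top handle [296. 180.] 265 med [622.  22.  98.] lo [595. -40.  93.] hi [652.  83. 102.]
 axis [0.404 0.915] ext [-68.  69.] mid [622.9  22.5] ztop 100.0043326088871
top lid [275. 223.] 5314 med [512.  69. 114.] lo [422. -37. 109.] hi [602. 178. 119.]
((513.41943359375, 71.06124114990234), (219.81802368164062, 149.79783630371094), 66.19915771484375)
top lime [369. 253.] 262 med [ 445. -167.   38.] lo [ 427. -191.   24.] hi [ 466. -147.   47.]
top garlic [408. 217.] 314 med [ 538. -269.   36.] lo [ 517. -294.   23.] hi [ 563. -248.   48.]
((540.9215087890625, -271.8231201171875), (52.12202072143555, 52.36613082885742), 37.8325080871582)
top onion [432. 269.] 640 med [ 406. -324.   51.] lo [ 374. -359.   33.] hi [ 437. -295.   68.]
floor -0.03732575921593941
-500 minx 245.0 [(300, np.float64(603.0)), (400, np.float64(552.0)), (500, np.float64(726.0))]
-400 minx 250.0 [(300, np.float64(601.0)), (500, np.float64(876.0)), (600, np.float64(879.0))]
-300 minx 243.0 [(500, np.float64(884.0)), (600, np.float64(883.0)), (700, np.float64(219.0))]
-200 minx 261.0 [(500, np.float64(892.0)), (600, 
[... 443 characters left out ...]
650.  85. 102.]
 axis [0.406 0.914] ext [-70.  68.] mid [621.4  24.6] ztop 101.22762434353389
scene lid [308. 231.] 5606 med [507.  87. 116.] lo [420. -28. 108.] hi [602. 187. 119.]
((512.33837890625, 71.94893646240234), (219.98204040527344, 149.7429656982422), 65.8947982788086)
scene lime [386. 206.] 301 med [ 442. -157.   35.] lo [ 424. -211.    4.] hi [ 464. -144.   47.]
scene garlic [370. 175.] 250 med [ 534. -260.   34.] lo [ 515. -285.   16.] hi [ 562. -246.   49.]
((537.8696899414062, -265.5877990722656), (52.53350830078125, 45.38878631591797), 22.166221618652344)
scene onion [424. 176.] 498 med [ 400. -309.   47.] lo [ 373. -338.   20.] hi [ 436. -293.   66.]
floor 2.0579328451480476
```

>>> {"method": "servo_tool", "body": {"rotation": [[0, 0, 0.01], [0, 0, 0.02], [0, 0, 0.03], [0, 0, 0.04], [0, 0, 0.05]], "slide": [[0.1, 0.15, 0], [0.25, 0.4, 0], [0.4, 0.65, 0], [0.55, 0.85, 0], [0.65, 1.0, 0]], "grip": [0.5, 0, -0.06, -0.06, -0.06]}}

```text
clock: 0.72
position: [330.8, -390.2, 231.1]
ee_rot: [-0.316, 0.949, 0.0, -0.0]
contact_force: [0.0, -0.3, 0.0]
gripper_width: 40.3
grasp_force: 0.0
```

>>> {"method": "servo_tool", "body": {"rotation": [[0, 0, 0.01], [0, 0, 0.02], [0, 0, 0.03], [0, 0, 0.04], [0, 0, 0.05]], "slide": [[0.1, 0.15, 0], [0.25, 0.4, 0], [0.4, 0.65, 0], [0.55, 0.85, 0], [0.65, 1.0, 0]], "grip": [-0.06, -0.06, -0.06, -0.06, -0.06]}}

```text
clock: 1.35
position: [460.8, -190.2, 231.0]
ee_rot: [-0.461, 0.888, 0.0, -0.0]
contact_force: [-0.0, 0.4, 0.7]
gripper_width: 39.7
grasp_force: 0.0
```

>>> {"method": "servo_tool", "body": {"rotation": [[0, 0, 0.01], [0, 0, 0.02], [0, 0, 0.0317], [0, 0, 0.0317], [0, 0, 0.0317]], "slide": [[0.1, 0.15, 0], [0.25, 0.4, 0], [0.4, 0.65, 0], [0.55, 0.85, 0], [0.65, 1.0, 0]], "grip": [-0.06, -0.06, -0.06, -0.06, -0.06]}}

```text
clock: 1.98
position: [590.8, 9.8, 230.6]
ee_rot: [-0.546, 0.838, 0.0, -0.0]
contact_force: [-0.2, -0.5, -0.3]
gripper_width: 40.7
grasp_force: 0.0
```

>>> {"method": "servo_tool", "body": {"rotation": [[0, 0, 0], [0, 0, 0], [0, 0, 0]], "slide": [[0.1, 0.05, -0.1], [0.16, 0.078, -0.3], [0.16, 0.078, -0.4]], "grip": [-0.06, -0.06, -0.06]}}

```text
clock: 2.35
position: [621.3, 23.9, 147.9]
ee_rot: [-0.545, 0.838, 0.001, -0.002]
contact_force: [0.4, 0.3, 0.3]
gripper_width: 39.8
grasp_force: 0.0
```

>>> {"method": "servo_tool", "body": {"rotation": [[0, 0, 0], [0, 0, 0], [0, 0, 0], [0, 0, 0]], "slide": [[0, 0, -0.13], [0, 0, -0.26], [0, 0, -0.385], [0, 0, -0.385]], "grip": [-0.06, -0.06, -0.06, -0.06]}}

```text
clock: 2.85
position: [620.5, 23.1, 72.0]
ee_rot: [-0.545, 0.838, 0.001, -0.002]
contact_force: [0.2, 0.3, 1.1]
gripper_width: 40.5
grasp_force: 0.0
```

>>> {"method": "servo_tool", "body": {"rotation": [[0, 0, 0], [0, 0, 0], [0, 0, 0], [0, 0, 0], [0, 0, 0]], "slide": [[0, 0, 0], [0, 0, 0], [0, 0, 0], [0, 0, 0], [0, 0, 0]], "grip": [-0.3, -1, -1, -1, -1]}}

```text
clock: 3.48
position: [623.0, 23.5, 75.7]
ee_rot: [-0.545, 0.838, -0.001, 0.001]
contact_force: [0.3, -0.1, 4.9]
gripper_width: 12.2
grasp_force: 58.7
```

```bash
python3 - <<'E'
import numpy as np
# waypoints: shifts (scaled) from closed lid for angle steps
h=np.array([0.914,-0.405]);r=np.hypot(190,20);p0=np.arctan2(20,190)
for t in np.arange(0,1.67,0.0415*1):
    a=p0+t; d=r*np.cos(a)-190; dz=r*np.sin(a)-20
    print(round(t,3),np.round([d*h[0]/200,d*h[1]/200,dz/200],3))
E
```

```text
0.0 [ 0. -0.  0.]
0.042 [-0.005  0.002  0.039]
0.083 [-0.011  0.005  0.078]
0.124 [-0.018  0.008  0.117]
0.166 [-0.027  0.012  0.156]
0.208 [-0.037  0.017  0.194]
0.249 [-0.049  0.022  0.231]
0.291 [-0.063  0.028  0.268]
0.332 [-0.077  0.034  0.304]
0.374 [-0.093  0.041  0.34 ]
0.415 [-0.111  0.049  0.375]
0.456 [-0.129  0.057  0.409]
0.498 [-0.149  0.066  0.442]
0.54 [-0.17   0.075  0.474]
0.581 [-0.193  0.085  0.505]
0.622 [-0.216  0.096  0.535]
0.664 [-0.241  0.107  0.564]
0.706 [-0.267  0.118  0.592]
0.747 [-0.293  0.13   0.619]
0.789 [-0.321  0.142  0.644]
0.83 [-0.35   0.155  0.669]
0.872 [-0.379  0.168  0.691]
0.913 [-0.41   0.182  0.713]
0.954 [-0.441  0.195  0.733]
0.996 [-0.473  0.21   0.752]
1.038 [-0.506  0.224  0.769]
1.079 [-0.539  0.239  0.785]
1.12 [-0.573  0.254  0.799]
1.162 [-0.607  0.269  0.811]
1.204 [-0.642  0.284  0.823]
1.245 [-0.677  0.3    0.832]
1.286 [-0.712  0.316  0.84 ]
1.328 [-0.748  0.332  0.846]
1.37 [-0.784  0.348  0.851]
1.411 [-0.82   0.364  0.854]
1.453 [-0.857  0.38   0.855]
1.494 [-0.893  0.396  0.855]
1.536 [-0.929  0.412  0.853]
1.577 [-0.965  0.428  0.849]
1.618 [-1.001  0.444  0.844]
1.66 [-1.037  0.459  0.837]
```

>>> {"method": "servo_tool", "body": {"rotation": [[0, 0, 0], [0, 0, 0], [0, 0, 0], [0, 0, 0], [0, 0, 0], [0, 0, 0], [0, 0, 0], [0, 0, 0]], "slide": [[-0.005, 0.002, 0.039], [-0.011, 0.005, 0.078], [-0.027, 0.012, 0.156], [-0.049, 0.022, 0.231], [-0.077, 0.034, 0.304], [-0.111, 0.049, 0.375], [-0.149, 0.066, 0.442], [-0.193, 0.085, 0.505]], "grip": [-1, -1, -1, -1, -1, -1, -1, -1]}}

```text
clock: 4.47
position: [586.5, 39.8, 177.6]
ee_rot: [-0.545, 0.838, -0.003, 0.003]
contact_force: [6.0, -5.0, 2.6]
gripper_width: 11.9
grasp_force: 58.4
```

>>> {"method": "servo_tool", "body": {"rotation": [[0, 0, 0], [0, 0, 0], [0, 0, 0], [0, 0, 0], [0, 0, 0], [0, 0, 0], [0, 0, 0], [0, 0, 0]], "slide": [[-0.048, 0.022, 0.059], [-0.1, 0.045, 0.114], [-0.157, 0.07, 0.164], [-0.217, 0.097, 0.208], [-0.28, 0.125, 0.247], [-0.346, 0.154, 0.28], [-0.414, 0.184, 0.306], [-0.484, 0.215, 0.327]], "grip": [-1, -1, -1, -1, -1, -1, -1, -1]}}

```text
clock: 5.48
position: [490.4, 82.4, 246.4]
ee_rot: [-0.546, 0.838, -0.004, 0.005]
contact_force: [2.0, -1.2, 11.3]
gripper_width: 11.7
grasp_force: 63.1
```

>>> {"method": "servo_tool", "body": {"rotation": [[0, 0, 0], [0, 0, 0], [0, 0, 0], [0, 0, 0], [0, 0, 0], [0, 0, 0], [0, 0, 0], [0, 0, 0]], "slide": [[-0.071, 0.032, 0.02], [-0.143, 0.064, 0.032], [-0.18, 0.08, 0.035], [-0.216, 0.096, 0.037], [-0.252, 0.112, 0.036], [-0.288, 0.128, 0.032], [-0.306, 0.136, 0.028], [-0.324, 0.144, 0.026]], "grip": [-1, -1, -1, -1, -1, -1, -1, -1]}}

```text
clock: 6.48
position: [423.0, 112.5, 248.1]
ee_rot: [-0.546, 0.838, -0.001, 0.002]
contact_force: [1.2, -1.7, 6.6]
gripper_width: 11.6
grasp_force: 64.2
```

>>> {"method": "servo_tool", "body": {"rotation": [[0, 0, 0], [0, 0, 0], [0, 0, 0], [0, 0, 0]], "slide": [[-0.01, 0.004, -0.001], [-0.02, 0.009, -0.003], [-0.03, 0.013, -0.005], [-0.03, 0.013, -0.005]], "grip": [-1, -1, -1, -1]}}

```text
clock: 6.98
position: [416.1, 115.4, 246.3]
ee_rot: [-0.545, 0.838, 0.0, 0.001]
contact_force: [-1.1, 0.1, 7.0]
gripper_width: 11.2
grasp_force: 65.1
```

```bash
python3 - <<'E'
from h import *
s=read_state(); print(s["joints"],s["wrist_torque"])
im,W=cam("scene"); np.savez("scene2",im=im,W=W); cv2.imwrite("pics/s2.png",im[:,:,::-1])
E
```

```text
[ 6.49721708e-01  3.45231053e-02 -4.09575196e-01  1.44538843e-04
 -1.12419183e+00 -1.06683981e+00] [ 0.12335226 -0.10700417 -0.05243083]
```

View pics/s2.png

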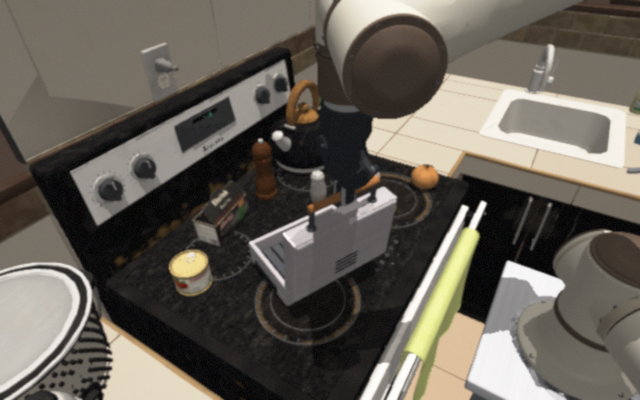

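The lid stands almost upright at about (335,235), and the gripper is on the bar at (345,195). I'll nudge it to the stop.

>>> {"method": "servo_tool", "body": {"rotation": [[0, 0, 0], [0, 0, 0], [0, 0, 0], [0, 0, 0]], "slide": [[-0.01, 0.004, -0.002], [-0.02, 0.009, -0.004], [-0.03, 0.013, -0.006], [-0.03, 0.013, -0.006]], "grip": [-1, -1, -1, -1]}}

```text
clock: 7.52
position: [415.5, 115.8, 246.2]
ee_rot: [-0.546, 0.838, -0.005, 0.005]
contact_force: [22.4, -13.8, -0.9]
gripper_width: 11.5
grasp_force: 64.3
```

>>> {"method": "servo_tool", "body": {"rotation": [[0, 0, 0], [0, 0, 0], [0, 0, 0]], "slide": [[-0.01, 0.004, -0.002], [-0.015, 0.007, -0.004], [-0.015, 0.007, -0.004]], "grip": [-1, -1, -1]}}

```text
clock: 7.9
position: [415.4, 116.0, 246.2]
ee_rot: [-0.546, 0.838, -0.008, 0.007]
contact_force: [33.3, -23.1, -5.5]
gripper_width: 11.7
grasp_force: 64.1
```

>>> {"method": "servo_tool", "body": {"rotation": [[0, 0, 0], [0, 0, 0], [0, 0, 0], [0, 0, 0], [0, 0, 0], [0, 0, 0]], "slide": [[0.02, -0.008, 0.006], [0.037, -0.014, 0.012], [0.037, -0.014, 0.012], [0.037, -0.014, 0.012], [0.037, -0.014, 0.012], [0.037, -0.014, 0.012]], "grip": [-1, -1, -0.6, -0.2, -0.06, -0.06]}}

```text
clock: 8.65
position: [413.7, 116.2, 245.0]
ee_rot: [-0.545, 0.838, 0.0, -0.001]
contact_force: [0.4, -0.2, 0.1]
gripper_width: 40.0
grasp_force: 0.0
```

>>> {"method": "servo_tool", "body": {"rotation": [[0, 0, 0], [0, 0, 0], [0, 0, 0], [0, 0, 0]], "slide": [[0, 0, 0.1], [0, 0, 0.25], [0, 0, 0.4], [0, 0, 0.45]], "grip": [-0.06, -0.06, -0.06, 0]}}

```text
clock: 9.15
position: [414.6, 116.5, 336.8]
ee_rot: [-0.545, 0.838, 0.0, 0.001]
contact_force: [-0.3, -0.9, -0.0]
gripper_width: 42.6
grasp_force: 0.0
```

```bash
python3 - <<'E'
from h import *
s=read_state(); print(s["joints"],s["position"])
im,W=cam("scene"); np.savez("scene3",im=im,W=W); cv2.imwrite("pics/s3.png",im[:,:,::-1])
im,W=cam("top"); np.savez("top3",im=im,W=W)
f=np.load("scene3.npz");W=f["W"]
# robot points underside near the arm: height above TCP vs. horizontal position
P=W[np.isfinite(W[...,2])&(W[...,2]>270)&(W[...,0]<620)&(W[...,0]>-50)&(abs(W[...,1])<350)]
for a in range(0,620,40):
    q=P[(P[:,0]>a)&(P[:,0]<a+40)]
    if len(q)>5: print(a,"z",q[:,2].min().round(),q[:,2].max().round(),"y",q[:,1].min().round(),q[:,1].max().round(),len(q))
E
```

```text
[ 6.54135837e-01 -2.27669583e-02 -2.39909189e-01  2.34579488e-05
 -1.35074370e+00 -1.07131472e+00] [414.5902532  116.51143094 336.78599739]
240 z 594.0 595.0 y 283.0 287.0 10
280 z 594.0 596.0 y 286.0 295.0 40
320 z 401.0 443.0 y 128.0 155.0 258
360 z 340.0 559.0 y 87.0 155.0 4353
400 z 339.0 559.0 y 96.0 158.0 3211
440 z 343.0 553.0 y 92.0 148.0 801
```

View pics/s3.png

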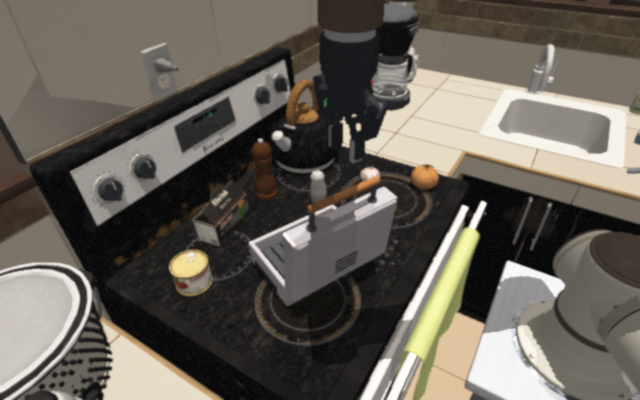

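```bash
python3 - <<'E'
from h import *
W=np.load("scene2.npz")["W"]
print("disc",W[70,390].round(),"left edge",W[60,330].round(),"arm",[W[v,u].round() for v,u in((40,470),(20,520),(55,450),(100,400),(115,385))])
P=W[np.isfinite(W[...,2])&(W[...,2]>255)&(W[...,0]<620)&(W[...,0]>-50)&(abs(W[...,1])<350)]
for a in range(0,620,40):
    q=P[(P[:,0]>a)&(P[:,0]<a+40)]
    if len(q)>5: print(a,"z",q[:,2].min().round(),q[:,2].max().round(),"y",q[:,1].min().round(),q[:,1].max().round(),len(q))
# garlic in top3
f=np.load("top3.npz");im,W=f["im"],f["W"];hsv=cv2.cvtColor(im,cv2.COLOR_RGB2HSV);z=W[...,2]
m=((z>8)&(z<65)&(hsv[...,2]>110)&(hsv[...,1]<110)&(abs(W[...,1]+270)<45)&(abs(W[...,0]-540)<45))
P=W[m];print(len(P),cv2.minEnclosingCircle(P[:,:2].astype(np.float32)),P[:,2].max())
E
```

```text
disc [284. 300. 549.] left edge [420. 155. 491.] arm [array([246., 231., 559.]), array([216., 205., 571.]), array([258., 236., 546.]), array([276., 293., 525.]), array([288., 290., 508.])]
160 z 570.0 586.0 y 158.0 198.0 292
200 z 549.0 588.0 y 173.0 231.0 1999
240 z 505.0 589.0 y 208.0 298.0 6439
280 z 504.0 588.0 y 247.0 314.0 6028
320 z 330.0 586.0 y 128.0 310.0 1372
360 z 255.0 577.0 y 50.0 258.0 2450
400 z 255.0 566.0 y 91.0 201.0 3575
440 z 255.0 554.0 y 92.0 180.0 717
310 ((539.8550415039062, -271.9410095214844), 27.806468963623047) 57.634378040612596
```

>>> {"method": "servo_tool", "body": {"rotation": [[0, 0, 0.025], [0, 0, 0.05], [0, 0, 0.075], [0, 0, 0.1], [0, 0, 0.125], [0, 0, 0.15]], "slide": [[0.02, -0.08, 0], [0.07, -0.25, 0], [0.13, -0.42, 0], [0.2, -0.61, 0], [0.26, -0.8, 0], [0.314, -0.969, 0]], "grip": [0, 0, 0, 0.5, 1, 1]}}

```text
clock: 10.0
position: [476.6, -78.9, 333.4]
ee_rot: [0.868, -0.497, -0.002, 0.001]
contact_force: [1.1, 0.3, -0.1]
gripper_width: 85.2
grasp_force: 0.0
```

>>> {"method": "servo_tool", "body": {"rotation": [[0, 0, 0.025], [0, 0, 0.05], [0, 0, 0.075], [0, 0, 0.1], [0, 0, 0.1], [0, 0, 0.1], [0, 0, 0.1], [0, 0, 0.1]], "slide": [[0.06, -0.18, -0.1], [0.13, -0.38, -0.25], [0.19, -0.57, -0.42], [0.25, -0.77, -0.6], [0.3, -0.92, -0.8], [0.314, -0.969, -0.95], [0.314, -0.969, -1.0], [0.314, -0.969, -1.0]], "grip": [1, 1, 1, 1, 1, 1, 1, 1]}}

```text
clock: 11.0
position: [539.2, -271.0, 134.4]
ee_rot: [0.978, -0.207, -0.001, 0.0]
contact_force: [0.5, 0.3, 0.6]
gripper_width: 85.6
grasp_force: 0.0
```

```bash
python3 - <<'E'
from h import *
from scipy.spatial.transform import Rotation as R
s=read_state(); d=get_image("wrist"); K=np.array(d["camera_matrix"]);T=np.array(d["hand_eye"])
print(s["joints"])
im=d["image"];z=d["depth"];v,u=np.mgrid[:400,:640]
P=np.stack([(u-K[0,2])/K[0,0]*z,(v-K[1,2])/K[1,1]*z,z],-1)
W=R.from_quat(s["ee_rot"]).apply((P.reshape(-1,3)@T[:3,:3].T+T[:3,3]))+s["position"]
W=W.reshape(400,640,3); hsv=cv2.cvtColor(im,cv2.COLOR_RGB2HSV)
m=(z>0)&(W[...,2]>6)&(W[...,2]<62)&(np.hypot(W[...,0]-540,W[...,1]+271)<45)&(hsv[...,2]>90)
Q=W[m]; print(len(Q),cv2.minEnclosingCircle(Q[:,:2].astype(np.float32)),Q.min(0),Q.max(0),"tip",Q[Q[:,2]>Q[:,2].max()-4].mean(0))
cv2.imwrite("pics/w1.png",im[:,:,::-1])
E
```

```text
[-1.97702609e-01  4.32427817e-01 -1.76877425e-01 -1.02387826e-05
 -9.63880151e-01  1.35139041e+00]
3580 ((539.7216796875, -273.350341796875), 28.37782859802246) [ 513.64407231 -301.32989554   17.33951585] [ 567.2808231  -245.82453757   56.45332459] tip [ 535.19133885 -272.73933023   53.85327907]
```

View pics/w1.png

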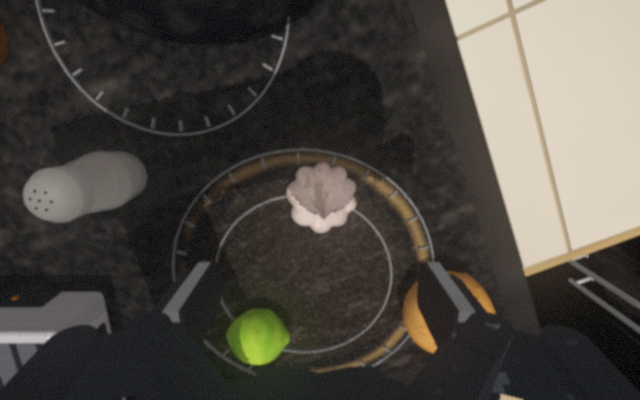

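The garlic bulb is at (321,197) in the wrist view, upright and centred between the fingers. The lime (258,335) and onion (447,310) are clear of them.

>>> {"method": "servo_tool", "body": {"rotation": [[0, 0, 0], [0, 0, 0], [0, 0, 0], [0, 0, 0], [0, 0, 0], [0, 0, 0]], "slide": [[0, -0.004, -0.12], [0, -0.004, -0.3], [0, -0.004, -0.45], [0, -0.004, -0.57], [0, -0.004, -0.65], [0, -0.004, -0.65]], "grip": [1, 1, 1, 1, 1, 1]}}

```text
clock: 11.8
position: [539.9, -271.9, 5.3]
ee_rot: [0.978, -0.207, -0.0, 0.0]
contact_force: [-0.2, 0.0, -0.1]
gripper_width: 85.3
grasp_force: 0.0
```

>>> {"method": "servo_tool", "body": {"rotation": [[0, 0, 0], [0, 0, 0], [0, 0, 0], [0, 0, 0], [0, 0, 0], [0, 0, 0]], "slide": [[0, 0, 0], [0, 0, 0], [0, 0, 0], [0, 0, 0], [0, 0, 0], [0, 0, 0]], "grip": [0.6, 0.4, 0.2, -1, -1, -1]}}

```text
clock: 12.55
position: [540.6, -272.6, 7.2]
ee_rot: [0.978, -0.207, 0.001, 0.0]
contact_force: [-0.9, 1.7, 6.1]
gripper_width: 51.1
grasp_force: 61.2
```

>>> {"method": "servo_tool", "body": {"rotation": [[0, 0, 0], [0, 0, 0], [0, 0, 0], [0, 0, 0]], "slide": [[0, 0, 0.03], [0, 0, 0.1], [0, 0, 0.25], [0, 0, 0.4]], "grip": [-1, -1, -1, -1]}}

```text
clock: 13.05
position: [539.9, -272.4, 86.9]
ee_rot: [0.978, -0.207, 0.0, 0.0]
contact_force: [0.5, -0.4, -0.1]
gripper_width: 51.2
grasp_force: 62.4
```

>>> {"method": "servo_tool", "body": {"rotation": [[0, 0, 0], [0, 0, 0], [0, 0, 0], [0, 0, 0], [0, 0, 0], [0, 0, 0], [0, 0, 0]], "slide": [[0, 0.03, 0.1], [0, 0.12, 0.25], [-0.01, 0.25, 0.37], [-0.02, 0.4, 0.4], [-0.03, 0.55, 0.4], [-0.04, 0.7, 0.4], [-0.05, 0.851, 0.4]], "grip": [-1, -1, -1, -1, -1, -1, -1]}}

```text
clock: 13.92
position: [529.7, -101.2, 166.3]
ee_rot: [0.978, -0.207, 0.001, -0.0]
contact_force: [-0.3, 0.7, -0.6]
gripper_width: 50.8
grasp_force: 62.4
```

>>> {"method": "servo_tool", "body": {"rotation": [[0, 0, 0], [0, 0, 0], [0, 0, 0], [0, 0, 0], [0, 0, 0], [0, 0, 0], [0, 0, 0], [0, 0, 0]], "slide": [[0, 0.15, 0], [-0.01, 0.3, 0], [-0.02, 0.45, 0], [-0.03, 0.6, 0], [-0.04, 0.72, 0], [-0.047, 0.8, 0], [-0.047, 0.84, 0], [-0.047, 0.851, 0]], "grip": [-1, -1, -1, -1, -1, -1, -1, -1]}}

```text
clock: 14.92
position: [520.5, 68.2, 165.5]
ee_rot: [0.978, -0.207, 0.0, -0.0]
contact_force: [0.1, -0.1, -0.4]
gripper_width: 51.2
grasp_force: 62.4
```

```bash
python3 - <<'E'
from h import *
print(read_state()["joints"])
im,W=cam("scene"); np.savez("scene4",im=im,W=W); cv2.imwrite("pics/s4.png",im[:,:,::-1])
E
```

```text
[ 4.39590537e-01  2.75761973e-01 -3.32396267e-01  5.14568952e-05
 -9.62569790e-01  7.13738237e-01]
```

View pics/s4.png

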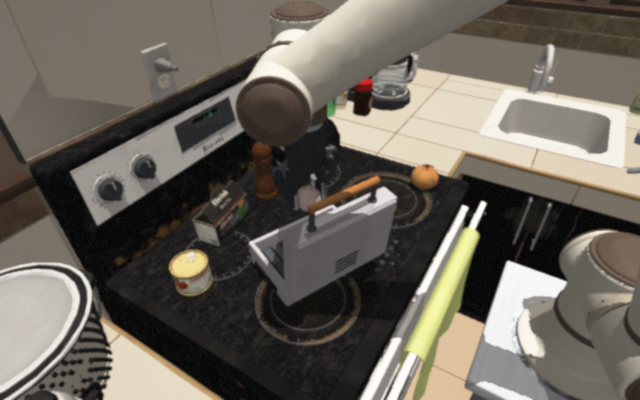

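The bulb is held over the tray at (307,195) and the lid is still open. Next I check how far the forearm would clear the lid on lowering.

```bash
python3 - <<'E'
from h import *
W=np.load("scene4.npz")["W"]; f=np.array([0.914,-0.405]);b=np.array([.405,.914]);h=np.array([449,100])
P=W[np.isfinite(W[...,2])&(W[...,2]>280)&(W[...,0]<640)&(W[...,0]>50)&(W[...,1]>-100)&(W[...,1]<400)]
d=(P[:,:2]-h)@f; e=(P[:,:2]-h)@b
for a in range(-200,160,30):
    q=(d>a)&(d<a+30)
    if q.sum()>5: print(a,"zmin",np.percentile(P[q,2],1).round(),"zmax",P[q,2].max().round(),"e",e[q].min().round(),e[q].max().round())
E
```

```text
-200 zmin 540.0 zmax 576.0 e -58.0 25.0
-170 zmin 514.0 zmax 575.0 e -15.0 53.0
-140 zmin 466.0 zmax 572.0 e 18.0 121.0
-110 zmin 428.0 zmax 569.0 e 42.0 163.0
-80 zmin 429.0 zmax 556.0 e 51.0 173.0
-50 zmin 492.0 zmax 522.0 e 86.0 154.0
-20 zmin 493.0 zmax 510.0 e 53.0 127.0
10 zmin 357.0 zmax 517.0 e -13.0 108.0
40 zmin 283.0 zmax 527.0 e -38.0 64.0
70 zmin 280.0 zmax 527.0 e -40.0 48.0
100 zmin 490.0 zmax 520.0 e 19.0 37.0
```

>>> {"method": "servo_tool", "body": {"rotation": [[0, 0, 0], [0, 0, 0], [0, 0, 0], [0, 0, 0], [0, 0, 0], [0, 0, 0], [0, 0, 0], [0, 0, 0]], "slide": [[0, 0, -0.06], [0, 0, -0.16], [0, 0, -0.26], [0, 0, -0.36], [0, 0, -0.45], [0, 0, -0.52], [0, 0, -0.56], [0, 0, -0.58]], "grip": [-1, -1, -1, -1, -1, -1, -1, -1]}}

```text
clock: 15.98
position: [520.5, 68.0, 48.9]
ee_rot: [0.978, -0.207, -0.0, 0.0]
contact_force: [-0.2, -0.5, -0.6]
gripper_width: 51.1
grasp_force: 62.4
```

>>> {"method": "servo_tool", "body": {"rotation": [[0, 0, 0], [0, 0, 0], [0, 0, 0], [0, 0, 0]], "slide": [[0, 0, -0.007], [0, 0, -0.014], [0, 0, -0.02], [0, 0, -0.02]], "grip": [-1, -1, -1, -1]}}

```text
clock: 16.48
position: [520.9, 68.3, 47.1]
ee_rot: [0.978, -0.207, 0.001, -0.0]
contact_force: [-3.2, 0.3, 9.5]
gripper_width: 51.5
grasp_force: 63.1
```

>>> {"method": "servo_tool", "body": {"rotation": [[0, 0, 0], [0, 0, 0], [0, 0, 0], [0, 0, 0], [0, 0, 0], [0, 0, 0]], "slide": [[0, 0, 0.005], [0, 0, 0.008], [0, 0, 0.008], [0, 0, 0.008], [0, 0, 0.008], [0, 0, 0.008]], "grip": [-1, 0.22, 0.28, 0.4, 0.7, 0.8]}}

```text
clock: 17.23
position: [520.5, 68.1, 46.9]
ee_rot: [0.978, -0.207, -0.0, 0.0]
contact_force: [-0.2, 0.1, 0.7]
gripper_width: 77.0
grasp_force: 0.0
```

>>> {"method": "servo_tool", "body": {"rotation": [[0, 0, 0], [0, 0, 0], [0, 0, 0], [0, 0, 0], [0, 0, 0]], "slide": [[0, 0, 0.05], [0, 0, 0.2], [0, 0, 0.4], [0, 0, 0.6], [0, 0, 0.75]], "grip": [0.8, 0.8, 0.8, 0.8, 0.8]}}

```text
clock: 17.85
position: [520.8, 68.2, 199.7]
ee_rot: [0.978, -0.207, 0.001, -0.001]
contact_force: [0.7, 0.3, -0.9]
gripper_width: 76.8
grasp_force: 0.0
```

```bash
python3 - <<'E'
from h import *
im=get_image("wrist")["image"]; cv2.imwrite("pics/w2.png",im[:,:,::-1])
E
```

```text
(no output)
```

View pics/w2.png

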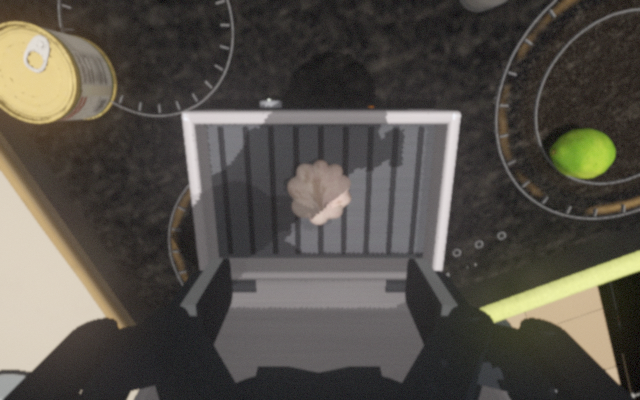

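The garlic stands tip up in the middle of the tray at (319,192), and the lid is still open.

>>> {"method": "servo_tool", "body": {"rotation": [[0, 0, 0], [0, 0, 0], [0, 0, 0], [0, 0, -0.025], [0, 0, -0.05], [0, 0, -0.075], [0, 0, -0.1], [0, 0, -0.125]], "slide": [[0, 0, 0.2], [0, 0, 0.45], [0, 0, 0.7], [0, 0, 0.74], [0, 0, 0.74], [0, 0, 0.74], [0, 0, 0.74], [0, 0, 0.74]], "grip": [0.8, 0.8, 0.5, 0, -0.06, -0.06, -0.06, -0.06]}}

```text
clock: 18.9
position: [520.2, 68.0, 345.4]
ee_rot: [0.823, -0.568, 0.0, -0.0]
contact_force: [0.9, 0.3, -1.3]
gripper_width: 39.8
grasp_force: 0.0
```

>>> {"method": "servo_tool", "body": {"rotation": [[0, 0, -0.025], [0, 0, -0.05], [0, 0, -0.075], [0, 0, -0.1], [0, 0, -0.125], [0, 0, -0.125], [0, 0, -0.125], [0, 0, -0.125]], "slide": [[-0.1, 0.05, 0], [-0.2, 0.1, 0], [-0.3, 0.14, 0], [-0.4, 0.18, 0], [-0.48, 0.22, 0], [-0.525, 0.239, 0], [-0.525, 0.239, -0.1], [-0.525, 0.239, -0.15]], "grip": [-0.06, -0.06, -0.06, -0.06, -0.06, -0.06, -0.06, -0.06]}}

```text
clock: 19.9
position: [415.1, 115.7, 314.3]
ee_rot: [-0.546, 0.838, 0.0, -0.0]
contact_force: [-0.1, 0.4, 0.1]
gripper_width: 40.4
grasp_force: 0.0
```

```bash
python3 - <<'E'
from h import *
for n in("scene","top"):
    im,W=cam(n);hsv=cv2.cvtColor(im,cv2.COLOR_RGB2HSV);z=W[...,2]
    m=(hsv[...,1]>100)&(hsv[...,0]<20)&(z>235)&(z<285)&(abs(W[...,0]-415)<90)&(abs(W[...,1]-115)<110)
    P=W[m]; print(n,len(P)); 
    if len(P)>20:
        a=np.array([.405,.914]);f=np.array([.914,-.405]); q=P[:,:2]-[415.5,115.8]
        print("f off",np.median(q@f),"b ext",np.percentile(q@a,[1,99]),"z",np.percentile(P[:,2],[5,50,95]))
E
```

```text
scene 629
f off -3.0439918597283535 b ext [-70.00052167  69.15481129] z [258.60744615 265.31203924 268.12347397]
top 194
f off 2.378809058679038 b ext [-71.48925592  -2.02043171] z [259.97740718 264.71741251 267.30079066]
```

>>> {"method": "servo_tool", "body": {"rotation": [[0, 0, 0], [0, 0, 0], [0, 0, 0], [0, 0, 0], [0, 0, 0]], "slide": [[0, 0, -0.1], [0, 0, -0.2], [0, 0, -0.3], [0, 0, -0.37], [0, 0, -0.37]], "grip": [-0.06, -0.06, -0.06, -0.06, -0.06]}}

```text
clock: 20.62
position: [415.4, 115.7, 240.4]
ee_rot: [-0.545, 0.838, -0.0, -0.001]
contact_force: [0.3, 0.1, -0.2]
gripper_width: 39.9
grasp_force: 0.0
```

>>> {"method": "servo_tool", "body": {"rotation": [[0, 0, 0], [0, 0, 0], [0, 0, 0], [0, 0, 0], [0, 0, 0]], "slide": [[0, 0, 0], [0, 0, 0], [0, 0, 0], [0, 0, 0], [0, 0, 0]], "grip": [-0.4, -0.6, -1, -1, -1]}}

```text
clock: 21.25
position: [415.9, 116.1, 241.8]
ee_rot: [-0.545, 0.838, -0.0, 0.001]
contact_force: [-1.0, -0.6, 6.2]
gripper_width: 12.1
grasp_force: 58.5
```

```bash
python3 - <<'E'
import numpy as np
h=np.array([0.914,-0.405]);r=np.hypot(190,20);p0=np.arctan2(20,190)
F=lambda t:np.array([*(r*np.cos(p0+t)*h),r*np.sin(p0+t)])/200
for A in([1.66,1.64,1.60,1.54,1.47,1.39,1.31,1.23,1.15],[1.15,1.07,.99,.91,.83,.75,.67,.59,.51],[.51,.45,.39,.33,.27,.22,.17,.13,.09],[.09,.075,.06,.045,.03,.02,.01,0]):
    print([list(map(float,np.round(F(t)-F(A[0]),3))) for t in A[1:]])
E
```

```text
[[0.017, -0.008, 0.003], [0.052, -0.023, 0.009], [0.104, -0.046, 0.015], [0.165, -0.073, 0.018], [0.235, -0.104, 0.015], [0.304, -0.135, 0.006], [0.372, -0.165, -0.009], [0.44, -0.195, -0.029]]
[[0.065, -0.029, -0.027], [0.129, -0.057, -0.059], [0.189, -0.084, -0.097], [0.247, -0.11, -0.139], [0.302, -0.134, -0.187], [0.353, -0.156, -0.24], [0.399, -0.177, -0.296], [0.442, -0.196, -0.357]]
[[0.029, -0.013, -0.048], [0.055, -0.024, -0.097], [0.079, -0.035, -0.149], [0.099, -0.044, -0.201], [0.114, -0.051, -0.246], [0.127, -0.056, -0.292], [0.136, -0.06, -0.329], [0.143, -0.064, -0.366]]
[[0.002, -0.001, -0.014], [0.005, -0.002, -0.028], [0.007, -0.003, -0.042], [0.009, -0.004, -0.057], [0.01, -0.004, -0.066], [0.011, -0.005, -0.075], [0.012, -0.005, -0.085]]
```

>>> {"method": "servo_tool", "body": {"rotation": [[0, 0, 0], [0, 0, 0], [0, 0, 0], [0, 0, 0], [0, 0, 0], [0, 0, 0], [0, 0, 0], [0, 0, 0]], "slide": [[0.017, -0.008, 0.003], [0.052, -0.023, 0.009], [0.104, -0.046, 0.015], [0.165, -0.073, 0.018], [0.235, -0.104, 0.015], [0.304, -0.135, 0.006], [0.372, -0.165, -0.009], [0.44, -0.195, -0.029]], "grip": [-1, -1, -1, -1, -1, -1, -1, -1]}}

```text
clock: 22.25
position: [504.5, 76.6, 234.6]
ee_rot: [-0.545, 0.838, 0.0, 0.0]
contact_force: [-0.7, 4.3, 2.1]
gripper_width: 12.0
grasp_force: 62.5
```

>>> {"method": "servo_tool", "body": {"rotation": [[0, 0, 0], [0, 0, 0], [0, 0, 0], [0, 0, 0], [0, 0, 0], [0, 0, 0], [0, 0, 0], [0, 0, 0]], "slide": [[0.065, -0.029, -0.027], [0.129, -0.057, -0.059], [0.189, -0.084, -0.097], [0.247, -0.11, -0.139], [0.302, -0.134, -0.187], [0.353, -0.156, -0.24], [0.399, -0.177, -0.296], [0.442, -0.196, -0.357]], "grip": [-1, -1, -1, -1, -1, -1, -1, -1]}}

```text
clock: 23.25
position: [592.4, 37.4, 162.8]
ee_rot: [-0.545, 0.838, -0.0, -0.0]
contact_force: [0.3, 2.1, 1.0]
gripper_width: 12.1
grasp_force: 62.6
```

>>> {"method": "servo_tool", "body": {"rotation": [[0, 0, 0], [0, 0, 0], [0, 0, 0], [0, 0, 0], [0, 0, 0], [0, 0, 0], [0, 0, 0], [0, 0, 0]], "slide": [[0.029, -0.013, -0.048], [0.055, -0.024, -0.097], [0.079, -0.035, -0.149], [0.099, -0.044, -0.201], [0.114, -0.051, -0.246], [0.127, -0.056, -0.292], [0.136, -0.06, -0.329], [0.143, -0.064, -0.366]], "grip": [-1, -1, -1, -1, -1, -1, -1, -1]}}

```text
clock: 24.25
position: [620.5, 24.9, 90.0]
ee_rot: [-0.545, 0.838, 0.0, 0.0]
contact_force: [0.3, 2.3, 0.0]
gripper_width: 11.5
grasp_force: 65.2
```

>>> {"method": "servo_tool", "body": {"rotation": [[0, 0, 0], [0, 0, 0], [0, 0, 0], [0, 0, 0], [0, 0, 0], [0, 0, 0], [0, 0, 0]], "slide": [[0.002, -0.001, -0.014], [0.005, -0.002, -0.028], [0.007, -0.003, -0.042], [0.009, -0.004, -0.057], [0.01, -0.004, -0.066], [0.011, -0.005, -0.075], [0.012, -0.005, -0.085]], "grip": [-1, -1, -1, -1, -1, -1, -1]}}

```text
clock: 25.12
position: [623.0, 23.8, 73.2]
ee_rot: [-0.545, 0.838, -0.0, 0.0]
contact_force: [0.2, 0.9, 0.6]
gripper_width: 12.3
grasp_force: 64.2
```

>>> {"method": "servo_tool", "body": {"rotation": [[0, 0, 0], [0, 0, 0], [0, 0, 0]], "slide": [[0, 0, -0.008], [0, 0, -0.014], [0, 0, -0.014]], "grip": [-1, -1, -1]}}

```text
clock: 25.5
position: [623.1, 23.8, 71.9]
ee_rot: [-0.545, 0.838, -0.0, 0.0]
contact_force: [-1.6, 1.6, 4.7]
gripper_width: 11.9
grasp_force: 64.9
```

>>> {"method": "servo_tool", "body": {"rotation": [[0, 0, 0], [0, 0, 0], [0, 0, 0]], "slide": [[0, 0, -0.008], [0, 0, -0.014], [0, 0, -0.014]], "grip": [-1, -1, -1]}}

```text
clock: 25.88
position: [623.2, 23.8, 71.8]
ee_rot: [-0.546, 0.838, -0.001, 0.001]
contact_force: [-6.3, 2.3, 17.6]
gripper_width: 12.3
grasp_force: 66.1
```

>>> {"method": "servo_tool", "body": {"rotation": [[0, 0, 0], [0, 0, 0], [0, 0, 0], [0, 0, 0], [0, 0, 0], [0, 0, 0]], "slide": [[0, 0, 0.008], [0, 0, 0.014], [0, 0, 0.014], [0, 0, 0.014], [0, 0, 0.014], [0, 0, 0.014]], "grip": [-1, -1, -0.6, -0.3, -0.06, -0.06]}}

```text
clock: 26.62
position: [622.8, 23.8, 70.4]
ee_rot: [-0.545, 0.838, 0.0, -0.0]
contact_force: [0.6, -0.3, -0.1]
gripper_width: 40.4
grasp_force: 0.0
```

>>> {"method": "servo_tool", "body": {"rotation": [[0, 0, 0], [0, 0, 0], [0, 0, 0], [0, 0, 0], [0, 0, 0], [0, 0, 0], [0, 0, 0], [0, 0, 0]], "slide": [[0, 0, 0.1], [0, 0, 0.25], [0, 0, 0.4], [0, 0, 0.6], [0, 0, 0.8], [0, -0.1, 0.8], [0, -0.3, 0.8], [0, -0.3, 0.8]], "grip": [-0.06, -0.06, -0.06, -0.06, -0.06, -0.06, -0.06, -0.06]}}

```text
clock: 27.62
position: [622.1, -38.5, 229.6]
ee_rot: [-0.544, 0.839, 0.0, -0.001]
contact_force: [-0.3, -0.0, 0.5]
gripper_width: 40.1
grasp_force: 0.0
```

```bash
python3 - <<'E'
from h import *
im,W=cam("top"); np.savez("top",im=im,W=W)
im,W=cam("scene"); np.savez("scene",im=im,W=W); cv2.imwrite("pics/s5.png",im[:,:,::-1])
E
python3 m.py | grep -v "minx"
```

```text
top handle [285. 175.] 82 med [635.  50.  98.] lo [622.  23.  94.] hi [649.  79. 103.]
 axis [0.398 0.917] ext [-30.  34.] mid [636.1  51.2] ztop 100.94172189397281
top lid [281. 223.] 4573 med [513.  55. 114.] lo [422. -39. 109.] hi [604. 143. 118.]
((513.47412109375, 70.7452163696289), (219.45228576660156, 149.9057159423828), 66.41374969482422)
top lime [369. 253.] 266 med [ 445. -167.   38.] lo [ 427. -191.   24.] hi [ 466. -147.   46.]
top garlic [354. 192.] 3 med [ 603. -128.   46.] lo [ 603. -130.   43.] hi [ 604. -125.   53.]
((603.260986328125, -127.3085708618164), (0.2615545392036438, 5.078617572784424), 17.102502822875977)
top onion [432. 269.] 637 med [ 406. -324.   51.] lo [ 374. -358.   33.] hi [ 437. -295.   67.]
floor -0.04404838946672053
scene handle [284. 202.] 235 med [616.  12.  98.] lo [595. -36.  92.] hi [643.  76. 101.]
 axis [0.391 0.92 ] ext [-60.  66.] mid [618.6  19.8] ztop 100.54524927204739
scene lid [308. 231.] 5519 med [507.  88. 116.] lo [419. -29. 109.] hi [600. 187. 118.]
((511.5998229980469, 72.19334411621094), (220.41409301757812, 148.89340209960938), 66.18927764892578)
scene lime [386. 206.] 302 med [ 441. -157.   35.] lo [ 424. -214.    3.] hi [ 464. -145.   48.]
scene garlic [319. 189.] 123 med [ 609. -118.   48.] lo [ 601. -136.   30.] hi [ 622. -110.   65.]
((609.718994140625, -120.70134735107422), (33.565975189208984, 15.111774444580078), 51.50196838378906)
scene onion [424. 176.] 502 med [ 400. -309.   47.] lo [ 373. -339.   19.] hi [ 435. -293.   66.]
floor 2.025609927700217
```

View pics/s5.png

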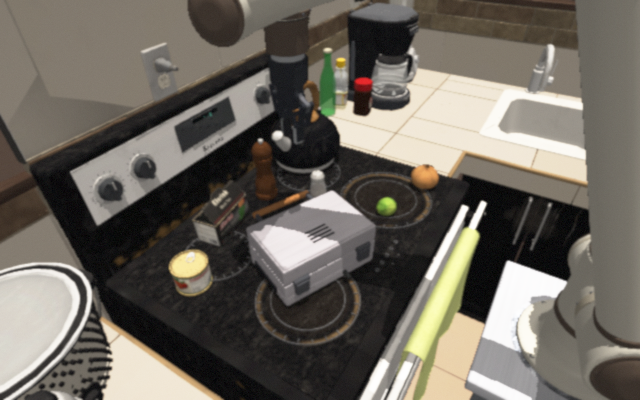

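The lid is fully closed at (312,240) and matches its first pose. The other objects have not moved, and the arm is clear.

```bash
python3 -c "
from bench import job_done
print(job_done())"
```

```text
the job is handed in; nothing more can be done
None
```

The job is handed in at about 28 s of the 72 s allowed: the lid was opened to its stop, the garlic set upright on the tray and let go, and the lid lowered gently until closed, with the lime and onion measured in place and the rest unmoved in the final view.

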